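Hang a terminal-block carrier on the gravity rail and fit its comb busbar at the stop

TASK

Hook the roller carrier that stands on the bench over the upper end of the sloped rail and let go of it there, so that it rolls down to the rubber stop by itself. When it rests against the stop, fit the comb busbar that matches its six-pole terminal block: take the long, six-toothed comb from the wooden block and lower it until every tooth is in its own slot and the bar sits fully down on the terminal block. Leave the short comb in the wooden block, do not knock the bracket, terminal cover and screw tray that lie round the rail, and let go of everything.

Things in the scene. Friction and masses are not known exactly. Their poses are not given: they have to be found in the camera images.
- rail: Fixed gravity rail: steel flat bar on edge, 380 mm long, 8 thick, 72 deep, on two posts over a beam 360 x 60 mm; upper end on the robot's right. Origin: middle of its top edge. x along the edge downhill (bar x -190 to +190 mm, slope 0.09 rad), y across, z nearly up. Post clamps lie over 55 mm below the top edge: the carrier passes them. A carrier set on it rolls at once, 2 to 4 s to the stop.
- load_point (a point): Point on the bar's top edge at rail x = -115 mm, in the upper third of the rail: a good place for the middle of the carrier when it is set on. Anywhere in the upper third (rail x -150 to -60 mm) will do.
- stop_face (a point): Point on the bar's top edge at the face of the stop's black rubber bumper (rail x = +170 mm). The stop plate is 46 mm wide and rises 40 mm above the top edge. With the carrier resting against it the carrier's origin is at rail x = +115 mm.
- carrier: Loose roller carrier, 110 mm long (x), 54 wide (y), 125 high, 0.55 to 0.9 kg, an upside-down U that hooks over the rail. Starts upright on the bench, origin 51 mm up. Origin: mid-length, mid-width, where its rollers tread: hung, it lies on the rail's top edge, x along the rail, either way round (symmetric). Legs reach 51 mm below it.
- axle_mid (a point): Midway between the carrier's two rollers, 12 mm above its origin. The rollers (x = +-36 mm, tread radius 12 mm, free turning) have conical flanges that settle on the 8 mm bar from up to 3.5 mm off to within 2 mm; the flange rims reach 5 mm below the carrier's origin. White guides inside the legs are 21 mm apart at the foot and 13 mm from 36 mm below the origin upward.
- nest (a point): Middle of the top face of the carrier's grey terminal block, 74 mm above its origin. Block 108 mm long, 44 wide, 36 high, plain sides: grip it across y, fingertips above its foot (38 mm above the origin). Six slots in a row along x, 16 mm apart, at x = -40, -24, -8, 8, 24, 40 mm, each 11 mm long (x), 7 wide (y), 30 deep.
- comb_long: Loose comb busbar, the long one: grey insulated bar 94 mm long (x), 12 thick (y), 34 high; below it six flat copper teeth 16 mm apart, each 8 wide, 3 thick, 22 long, pointed; 40 g. Origin: middle of the bar's underside, z up; same when turned 180 degrees. Starts upright, teeth in a groove of the wooden block. Grip across y, tips above the underside. Seated, its origin is at the nest point.
- comb_short: Loose comb busbar, the short one: 62 mm long with four teeth, otherwise the same; it stands in the other groove and stays there.
- comb_block: Fixed wooden storage block, 110 mm long (x), 100 wide (y), 34 high, with two open grooves along x at y = +-25 mm, 7 mm wide and 26 deep, one comb in each (the bar rests on the block's top). Origin: centre of its underside.
- bracket_a: Loose zinc U bracket, 49 x 96 x 18 mm, lying behind the rail; a bystander. Origin: centre of its underside.
- cover_a: Loose black moulded terminal cover, 32 x 75 x 14 mm, lying in front of the rail, between it and the carrier; a bystander. Origin: centre of the underside.
- screw_tray: Loose black tray of screws, 78 x 125 x 23 mm, beyond the lower (left) end of the rail; a bystander. Origin: centre of its underside.
Things that resemble listed ones, but are neither listed nor needed, are in the scene too. Leave any red look-alike of the comb_long alone.

How it is judged (in metres and radians):
On the way, in this order (a step that is already met when the one before it is completed fails the run):
1. the carrier sits on the rail in its upper third and has been let go there (y of carrier in the frame of rail between -0.004 and 0.004 m and z of carrier in the frame of rail between -0.004 and 0.004 m and angle between the x axis of carrier and the x axis of rail, either way round below 0.08 rad and angle between the z axis of carrier and the z axis of rail, either way round below 0.08 rad and x of carrier in the frame of rail between -0.15 and -0.06 m and contact force between the fingers and carrier below 0.1 N), for 0.02 s.
2. the carrier has rolled down and rests against the stop (y of carrier in the frame of rail between -0.004 and 0.004 m and z of carrier in the frame of rail between -0.004 and 0.004 m and angle between the x axis of carrier and the x axis of rail, either way round below 0.08 rad and angle between the z axis of carrier and the z axis of rail, either way round below 0.08 rad and x of carrier in the frame of rail between 0.11 and 0.119 m and linear speed of carrier below 0.02 m/s), for 0.2 s.
3. the long comb sits fully down in the terminal block (y of carrier in the frame of rail between -0.004 and 0.004 m and z of carrier in the frame of rail between -0.004 and 0.004 m and angle between the x axis of carrier and the x axis of rail, either way round below 0.08 rad and angle between the z axis of carrier and the z axis of rail, either way round below 0.08 rad and x of carrier in the frame of rail between 0.11 and 0.119 m and x of comb_long in the frame of carrier between -0.004 and 0.004 m and y of comb_long in the frame of carrier between -0.004 and 0.004 m and z of comb_long in the frame of carrier between 0.071 and 0.0775 m and angle between the x axis of comb_long and the x axis of carrier, either way round below 0.08 rad and angle between the z axis of comb_long and the z axis of carrier, either way round below 0.08 rad), for 0.2 s.
At the end, for the whole second after the job is handed in: Carrier on the rail against the stop (5 mm along, 4 mm across and in height, square within 0.08 rad); long comb in its block, every tooth in its slot (4 mm off the middle, at most 3.5 mm high, square within 0.08 rad); both at rest; short comb within 15 mm of its place (all of step 3 and linear speed of each of carrier, comb_long below 0.02 m/s and distance of comb_short from where it was at the start of the episode below 0.015 m); the robot touches nothing.
It fails at once if the carrier is pushed or led down the rail by the gripper instead of rolling by itself (touched on the rail between 40 mm above the middle and 10 mm short of the stop) (y of carrier in the frame of rail between -0.004 and 0.004 m and z of carrier in the frame of rail between -0.004 and 0.004 m and angle between the x axis of carrier and the x axis of rail, either way round below 0.08 rad and angle between the z axis of carrier and the z axis of rail, either way round below 0.08 rad and x of carrier in the frame of rail between -0.04 and 0.1 m and contact force between the fingers and carrier above 0.5 N).
It fails at once if the bracket, the terminal cover or the screw tray is knocked more than 30 mm from its place (distance of any of bracket_a, cover_a, screw_tray from where it was at the start of the episode above 0.03 m).
It also fails if it takes over 64 s, if anything falls off the work surface, if the arm or the gripper's body presses on something with over 40 N, if the wrist force passes 120 N, or if a joint passes its speed limit or range.

ROBOT

A 7-joint arm with a two-finger parallel gripper is mounted at the origin on a cart in front of the work surface, level with it; the furniture and walls round the work are solid. World frame = base frame: x ahead of the robot, y to its left, z up, the work surface at z = 0. Lengths are in mm, angles in rad, forces in N, time in s.
With the tool pointing down it reaches from about 400 to 875 mm from the base axis. Payload 19.3 kg.
Tool frame: the origin (TCP) lies at the very end of the fingers, on their centre line; the grasp point (between the pads) lies 19 mm behind it (grip_point_offset is the z of the grasp point in the tool frame, in mm); z points along the fingers, y is the line along which they close (so a half turn about z gives the same grasp; the last joint's range is limited). The gripper opens to 85 mm and grips with 20 to 120 N. Pads are 22 mm wide; open, the fingers measure 114 mm over their backs; the gripper's body (76 mm by 85 mm) begins 54 mm behind the grasp point. The pads swing forward as they close: fully open they stand 13 mm farther back than shut.
Start: joints at [1.211, 0.521, -0.036, 1.599, 0.021, 1.021, -0.113], TCP at [178.572, -598.938, 231.291] pointing down, gripper open.
Joint ranges: [-2.91, 2.91], [-0.3, 2.13], [-1.5, 1.42], [0.17, 2.43], [-1.26, 4.41], [0.16, 1.93], [-2.52, 2.52]. Speed limits (rad/s): [1.89, 1.89, 2.39, 2.39, 3.01, 3.01, 3.01].

INTERFACE

Orientations are given as a 3x3 rotation matrix whose columns are the frame's x, y, z axes.
In Python, from workcell import movep, movel, goto_joints, open_gripper, clamp, wait, inverse_kinematics, read_state, camera, PlanningError, finish_job, grip_point_offset gives the robot as it stands. Calls block until the motion is done:
- movep(position, orientation): joint-space move of the TCP to a pose.
- movel(position, frame=None, max_speed=150, guard=None): straight line of the TCP; frame=None keeps the orientation; max_speed is the mean speed in mm/s. With guard (N) it stops when the force on the tool has changed by that much, and returns True; else False.
- goto_joints(angles): joint-space move.
- open_gripper() and clamp(): open the fingers fully, or close them until they stop; the grip force is fixed at half the most.
- wait(seconds).
- inverse_kinematics(position, orientation): joint angles nearest the present ones, or None.
- read_state(): the state.
- camera(name): name is "scene" or "top" or "wrist"; returns a dict with "image" (384x512x3 uint8, blue, green, red), "range_z" (384x512 float32, mm along the optical axis (not along the pixel's ray), 0 where there is no reading), "fx", "fy", "cx", "cy" (pixels), "cam_to_world" (4x4, takes a point from camera to world coordinates). Camera axes: x right, y up, looking along -z (the intrinsics and any distortion apply to the point x, -y, -z); pixel columns grow to the right and rows downward; lengths in mm; the calibration is good to about 2 mm. A picture is of the moment at which its call begins.
A pose or a line that the arm cannot do raises PlanningError and nothing moves.
- finish_job(): hands the job in; it is judged then, once.
The state is a dict: "time": time; "qpos": joint angles; "qvel": joint speeds; "joint_efforts": joint torques, N m; "eef_pos": TCP position; "tool_rot": TCP orientation; "ft_force": force on the tool from outside, world axes, zero at the start; "torque": the same for the moment, N m; "finger_gap": finger opening in mm; "gripper_force": force on a finger pad.
Only numpy, scipy, OpenCV 4.12 (cv2) and the standard library are available. Lean on these libraries where they do the work, as an engineer would, in place of code of your own. Each camera call takes 0.05 s, during which the arm holds its last target. There are 200 camera calls.

## Working session

There is one attempt and no reset: what is moved stays moved. The work goes in short steps, each a Python script; the robot and the scene stay as the last script left them, time stands still between calls to the robot, and variables do not carry over. Pictures are saved under pics/ and viewed, at most 10 in all, crops included, and the job is handed in when it is done.

```bash
mkdir -p pics; cat > h.py <<'E'
import numpy as np, cv2
from workcell import *
def save(name,fn):
    c=camera(name); cv2.imwrite('pics/'+fn+'.png',c['image']); np.savez('pics/'+fn+'.npz',**{k:np.array(v) for k,v in c.items()}); return c
def cloud(c):
    z=c['range_z'].astype(float); v,u=np.mgrid[:z.shape[0],:z.shape[1]]
    p=np.stack([(u-c['cx'])/c['fx']*z,-(v-c['cy'])/c['fy']*z,-z],-1)
    T=np.array(c['cam_to_world']); w=p@T[:3,:3].T+T[:3,3]; w[z<=0]=np.nan; return w
def load(fn): 
    d=np.load('pics/'+fn+'.npz'); return {k:d[k] for k in d}
E
python3 - <<'E'
from h import *
a=save('scene','s1');b=save('top','t1')
cv2.imwrite('pics/s1b.png',cv2.resize(a['image'],(800,600)));cv2.imwrite('pics/t1b.png',cv2.resize(b['image'],(800,600)))
for c in(a,b):print(c['fx'],c['cx'],c['cy'],np.round(c['cam_to_world'],3).tolist(),[k for k in c])
print(read_state())
E
```

```text
434.34250484249065 256.37363851994087 187.08095061696963 [[-0.839, 0.424, -0.34, 239.232], [-0.544, -0.642, 0.54, 417.513], [0.01, 0.638, 0.77, 804.002], [0.0, 0.0, 0.0, 1.0]] ['image', 'range_z', 'fx', 'fy', 'cx', 'cy', 'cam_to_world']
470.1448030026308 259.43892582278346 196.82015804030777 [[0.006, 0.978, -0.209, 295.149], [-1.0, 0.006, -0.001, -69.172], [-0.0, 0.209, 0.978, 1291.615], [0.0, 0.0, 0.0, 1.0]] ['image', 'range_z', 'fx', 'fy', 'cx', 'cy', 'cam_to_world']
{'time': 0.1, 'qpos': array([ 1.21082401,  0.52194775, -0.0363323 ,  1.59993029,  0.02119415,
        1.02110875, -0.11281914]), 'qvel': array([-7.32156226e-04,  6.67494895e-04,  1.90673461e-03, -1.61060417e-03,
       -8.64584825e-05, -3.45604103e-04, -2.01519111e-03]), 'joint_efforts': array([ 2.87060517e-03, -9.28488350e+01,  1.98344730e+00, -3.70537019e+01,
        1.80911121e-02,  5.28284290e-03,  4.91892308e-05]), 'eef_pos': array([ 178.47155933, -598.66811624,  230.79479871]), 'tool_rot': array([[ 9.58317327e-01,  2.85705758e-01, -3.48291675e-04],
       [ 2.85705964e-01, -9.58316860e-01,  9.47430715e-04],
       [-6.30873738e-05, -1.00744828e-03, -9.99999491e-01]]), 'ft_force': array([ 0.41949809, -0.89336809, -0.1366658 ]), 'torque': array([ 0.00104984,  0.05305595, -0.02676702]), 'gripper_force': 0.0, 'finger_gap': 85.30570648941813}
```

View pics/s1b.png

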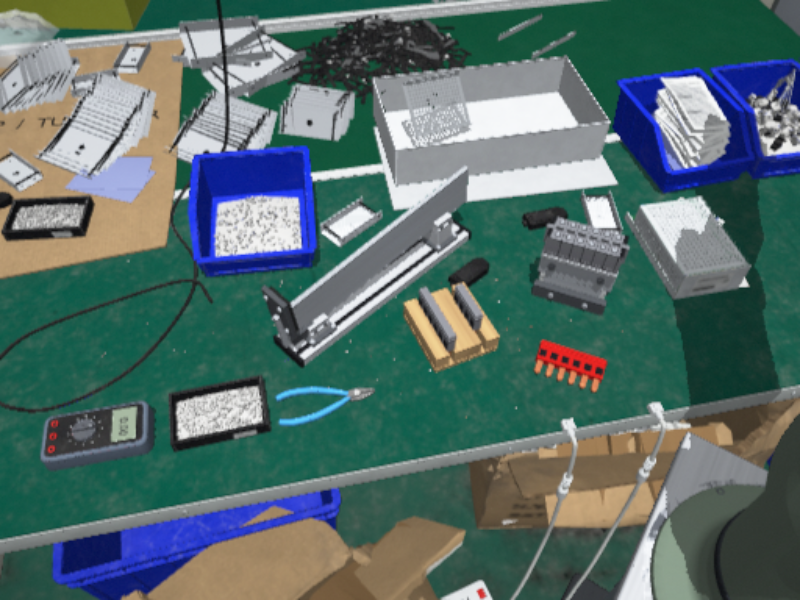

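View pics/t1b.png

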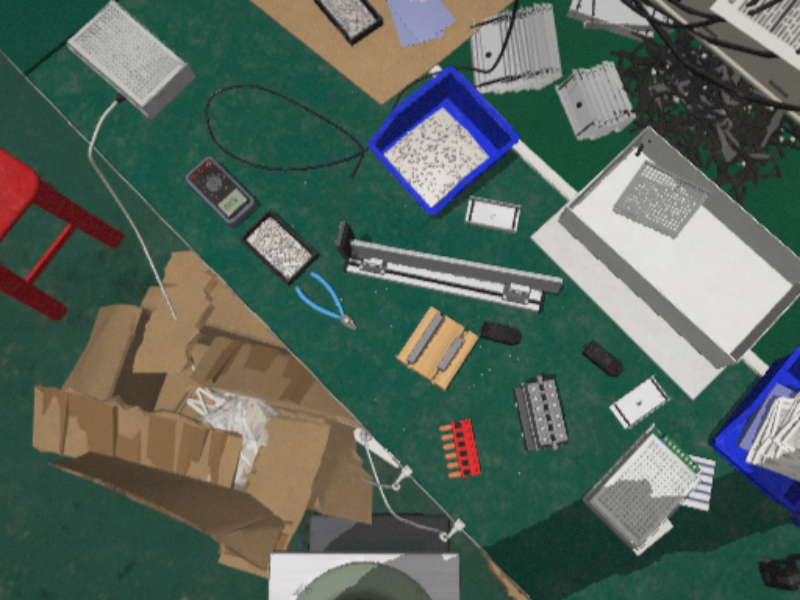

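The top view (800x600) shows the rail from its stop at (345,245) to its upper end at (560,285). The carrier is at (545,410), the comb block at (438,345) with the long comb on the left, and the cover at (500,333). Next I measure these from the depth images.

```bash
python3 - <<'E'
from h import *
for n in('t1','s1'):
    c=load(n);w=cloud(c);im=c['image'];print(n)
    if n=='t1': boxes={'rail':(330,215,575,320),'car':(505,365,580,460),'comb':(390,300,485,395)}
    else: boxes={'rail':(250,160,480,370),'car':(525,210,635,315),'comb':(400,275,505,372)}
    for k,b in boxes.items():
        u0,v0,u1,v1=[int(x/1.5625) for x in b]
        p=w[v0:v1,u0:u1].reshape(-1,3);p=p[np.isfinite(p[:,0])];p=p[p[:,2]>10]
        h,e=np.histogram(p[:,2],bins=np.arange(10,260,6));print(k,[(int(a),int(b)) for a,b in zip(e,h) if b>8])
        # top features
        lo={'car':115,'comb':55,'rail':90}[k]; hi={'car':140,'comb':85,'rail':260}[k]
        q=p[(p[:,2]>lo)&(p[:,2]<hi)]
        if k=='rail':
            # top edge: per-y-bin max z
            for y in np.arange(-250,260,40):
                s=q[abs(q[:,1]-y)<12]
                if len(s)>3:
                    s=s[s[:,2]>s[:,2].max()-5];print(y,len(s),np.round(s.mean(0),1))
        elif k=='car':
            print(len(q),np.round(np.median(q[:,2]),1),cv2.minAreaRect(q[:,:2].astype(np.float32)))
        else:
            m=((w[...,2]>lo)&(w[...,2]<hi)).astype(np.uint8);mm=np.zeros_like(m);mm[v0:v1,u0:u1]=m[v0:v1,u0:u1]
            nl,L,st,_=cv2.connectedComponentsWithStats(mm)
            for i in range(1,nl):
                if st[i,4]>15: s=w[L==i];print(st[i],np.round(np.median(s[:,2]),1),cv2.minAreaRect(s[:,:2].astype(np.float32)))
E
```

```text
t1
rail [(10, 738), (16, 632), (22, 102), (28, 69), (34, 88), (40, 111), (46, 70), (52, 81), (58, 106), (64, 138), (70, 90), (76, 95), (82, 88), (88, 92), (94, 124), (100, 157), (106, 130), (112, 132), (118, 113), (124, 86), (130, 68), (136, 29)]
-250 20 [ 606.5 -252.8  123.9]
-210 17 [ 614.5 -211.8  121.4]
-170 14 [ 624.5 -169.4  117.1]
-130 20 [ 633.  -130.8  112.6]
-90 13 [640.5 -90.8 110.5]
-50 16 [648.6 -51.6 106.3]
-10 21 [657.2 -10.4 101.6]
30 11 [669.5  39.7 139.4]
car [(10, 20), (16, 28), (22, 154), (28, 42), (82, 21), (88, 25), (94, 22), (100, 21), (106, 20), (112, 40), (118, 291), (124, 504)]
830 124.7 ((378.8838195800781, -290.624267578125), (116.34866333007812, 44.965023040771484), 11.019218444824219)
comb [(10, 29), (22, 34), (28, 596), (34, 488), (40, 15), (58, 54), (64, 203), (70, 46)]
[260 200  24  33 181] 67.2 ((507.3935852050781, -100.35083770751953), (13.294774055480957, 95.74014282226562), 57.02204895019531)
[280 215  17  22 124] 66.9 ((481.06884765625, -143.09735107421875), (13.160632133483887, 62.960044860839844), 56.44004821777344)
s1
rail [(10, 2058), (16, 11
[... 449 characters left out ...]
  38.5 134.5]
car [(10, 318), (16, 110), (22, 255), (28, 87), (34, 66), (40, 79), (46, 88), (52, 76), (58, 86), (64, 103), (70, 74), (82, 83), (88, 108), (94, 97), (100, 104), (106, 100), (112, 118), (118, 401), (124, 415)]
871 123.9 ((376.8844299316406, -289.16290283203125), (116.1296615600586, 48.385433197021484), 10.769185066223145)
comb [(10, 215), (16, 109), (22, 110), (28, 926), (34, 212), (40, 65), (46, 90), (52, 66), (58, 106), (64, 308)]
[291 182  19  25 179] 65.7 ((478.5006103515625, -141.24246215820312), (14.264537811279297, 64.2890625), 56.65767288208008)
[268 184  25  36 262] 65.9 ((504.382568359375, -98.052001953125), (13.579302787780762, 95.30062866210938), 57.406009674072266)
```

```bash
cat >> h.py <<'E'
def R(yaw,slope=0.0):
    """tool down, tool x along heading yaw; slope>0: tool x dips below horizontal by slope"""
    x=np.array([np.cos(yaw)*np.cos(slope),np.sin(yaw)*np.cos(slope),-np.sin(slope)])
    y=np.array([np.sin(yaw),-np.cos(yaw),0]); return np.stack([x,y,np.cross(x,y)],1)
E
python3 - <<'E'
from h import *
Y=np.radians(78.2)
for nm,p,o in [('rail',(617,-185,340),R(Y)),('rail-',(617,-185,340),R(Y-np.pi)),('car',(378,-290,250),R(np.radians(11))),('load',(621,-185,180),R(Y,.09)),('comb',(506,-99,200),R(np.radians(-33))),('comb2',(506,-99,200),R(np.radians(147))),('seat',(666,40,260),R(Y,.09)),('seat-',(666,40,260),R(Y-np.pi,-.09))]:
    q=inverse_kinematics(p,o);print(nm,None if q is None else np.round(q,2))
movep((617,-185,340),R(Y));c=save('wrist','w1');print(read_state()['time'],np.round(c['cam_to_world'],3).tolist(),c['fx'],c['cx'],c['cy'])
w=cloud(c)
cv2.imwrite('pics/w1b.png',cv2.resize(c['image'],(800,600)))
E
```

```text
rail [ 0.48  0.5  -0.44  1.39  0.21  1.3  -0.17]
rail- [-0.46  0.87  1.39  1.44 -0.85  1.52 -2.45]
car [ 0.64  0.27 -0.14  1.95  0.05  0.93 -0.9 ]
load [ 0.42  0.64 -0.41  1.57  0.39  1.02 -0.34]
comb [ 0.16  0.39 -0.1   1.92  0.05  0.84 -2.12]
comb2 [ 0.63  0.47 -0.74  1.89  0.39  0.93  0.7 ]
seat [ 0.18  0.64 -0.61  1.4   0.45  1.28 -0.7 ]
seat- [ 0.47  0.88 -1.28  1.38  0.89  1.54  2.16]
2.3417 [[0.978, 0.196, 0.067, 632.499], [-0.207, 0.927, 0.313, -106.177], [-0.0, -0.32, 0.947, 482.724], [0.0, 0.0, 0.0, 1.0]] 306.0895982960597 258.6028347392002 187.74350957960712
```

View pics/w1b.png

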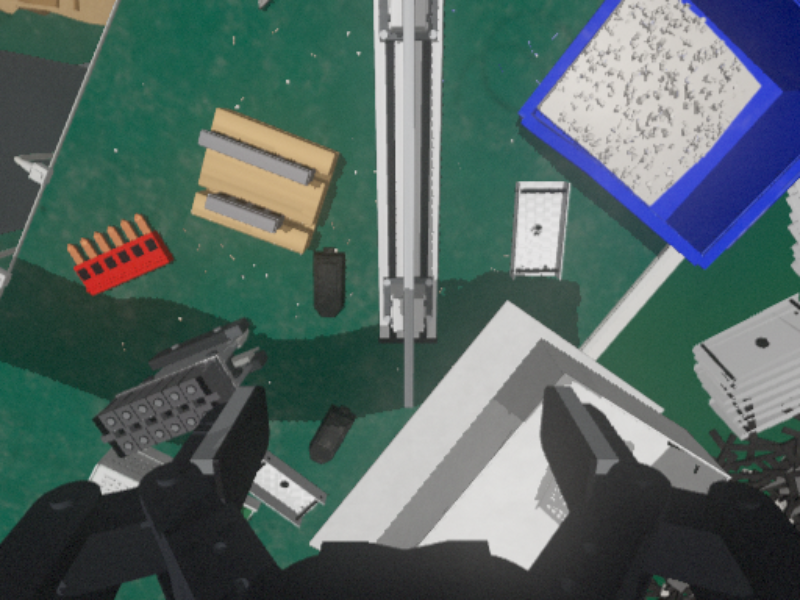

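The wrist view shows the rail bar almost vertical at column 408, with its upper end at row 405. The fingertips are symmetric about column 405. The long comb is at (257,157), the short one at (243,212), and the carrier lies at (165,400) at the edge of the view.

```bash
python3 - <<'E'
from h import *
Y=np.radians(78.2);d=np.array([np.cos(Y),np.sin(Y)]);n=np.array([np.sin(Y),-np.cos(Y)]) # n ~ +x
O=np.array([621.,-170.])
for nm in('w1','t1','s1'):
    w=cloud(load(nm)).reshape(-1,3);w=w[np.isfinite(w[:,0])]
    r=(w[:,:2]-O);s=r@d;t=r@n
    m=(abs(t)<30)&(s>-110)&(s<260)&(w[:,2]>60);s,t,z=s[m],t[m],w[m,2]
    # plane fit of top z(s), robust
    zl=None;k=(s<150)
    A=[]
    for a in np.arange(-80,150,15):
        b=k&(abs(s-a)<8)
        if b.sum()>5:A.append((a,np.percentile(z[b],85)))
    A=np.array(A);pf=np.polyfit(A[:,0],A[:,1],1)
    g=k&(abs(z-np.polyval(pf,s))<2.2)
    # t centre: mid of min & max per slab
    C=[]
    for a in np.arange(-80,145,10):
        b=g&(abs(s-a)<5)
        if b.sum()>5:C.append((a,(np.percentile(t[b],3)+np.percentile(t[b],97))/2,np.ptp(t[b])))
    C=np.array(C);lf=np.polyfit(C[:,0],C[:,1],1)
    print(nm,'z',np.round(pf,4),'t',np.round(lf,4),'res',np.std(C[:,1]-np.polyval(lf,C[:,0])).round(2),'width',C[:,2].mean().round(1),'s range',s[z>90].min().round(1),s[z>90].max().round(1))
    b=k&(s<-60)&(z>110);print(np.sort(s[b])[:5].round(1))
c=load('w1');T=c['cam_to_world'];st=read_state();print('tcp',st['eef_pos'].round(2),'cam in tool',(st['tool_rot'].T@(T[:3,3]-st['eef_pos'])).round(2), (st['tool_rot'].T@T[:3,:3]).round(4).tolist())
# rough rail edges in wrist image
g=cv2.cvtColor(c['image'],cv2.COLOR_BGR2GRAY).astype(int)
for v in(150,185,200,220,240,250):print(v,g[v,250:274].tolist())
E
```

```text
Traceback (most recent call last):
IndexError: too many indices for array: array is 1-dimensional, but 2 were indexed
```

```bash
cat > rail.py <<'E'
from h import *
Y=np.radians(78.2);d=np.array([np.cos(Y),np.sin(Y)]);n=np.array([np.sin(Y),-np.cos(Y)])
O=np.array([621.,-170.])
for nm in('w1','t1','s1'):
    w=cloud(load(nm)).reshape(-1,3);w=w[np.isfinite(w[:,0])]
    r=(w[:,:2]-O);s=r@d;t=r@n
    m=(abs(t)<15)&(s>-120)&(s<140)&(abs(w[:,2]-(115.5-.09*s))<6);s,t,z=s[m],t[m],w[m,2]
    A=[(a,np.percentile(z[abs(s-a)<8],80)) for a in np.arange(-80,135,15) if (abs(s-a)<8).sum()>4]
    A=np.array(A);pf=np.polyfit(A[:,0],A[:,1],1)
    g=abs(z-np.polyval(pf,s))<2.5
    C=[]
    for a in np.arange(-80,135,10):
        b=g&(abs(s-a)<5)
        if b.sum()>2:C.append((a,(t[b].min()+t[b].max())/2,np.ptp(t[b])))
    C=np.array(C);print(nm,len(s),len(C))
    lf=np.polyfit(C[:,0],C[:,1],1)
    print('z',np.round(pf,4),'t',np.round(lf,4),'res',np.std(C[:,1]-np.polyval(lf,C[:,0])).round(2),'width',C[:,2].mean().round(1),'s min',np.sort(s)[:4].round(1))
c=load('w1');T=c['cam_to_world'];st=read_state();print('tcp',st['eef_pos'].round(2),'cam in tool',(st['tool_rot'].T@(T[:3,3]-st['eef_pos'])).round(2), (st['tool_rot'].T@T[:3,:3]).round(4).tolist())
g=cv2.cvtColor(c['image'],cv2.COLOR_BGR2GRAY).astype(int)
for v in(150,185,200,220,240,250):print(v,g[v,250:274].tolist())
E
python3 rail.py
```

```text
w1 1560 22
z [-9.040000e-02  1.170532e+02] t [0.0009 0.7879] res 0.0 width 7.1 s min [-119.8 -119.8 -119.7 -119.4]
t1 345 22
z [-9.230000e-02  1.171845e+02] t [0.0056 2.8516] res 0.62 width 6.1 s min [-119.9 -119.3 -118.8 -117.5]
s1 428 22
z [-9.080000e-02  1.155584e+02] t [0.001  0.1914] res 0.42 width 8.1 s min [-120.  -119.8 -118.3 -118.2]
tcp [ 616.62 -186.2   339.82] cam in tool [  81.52   -1.01 -142.94] [[-0.0009, 0.9475, 0.3199], [1.0, 0.0008, 0.0003], [0.0001, 0.3199, -0.9475]]
150 [65, 64, 62, 164, 204, 206, 208, 210, 182, 195, 193, 191, 192, 194, 180, 148, 143, 143, 124, 70, 57, 57, 56, 55]
185 [118, 117, 117, 116, 116, 116, 121, 118, 143, 134, 127, 131, 147, 149, 129, 102, 98, 98, 100, 100, 98, 100, 79, 73]
200 [198, 192, 210, 207, 206, 207, 152, 139, 104, 131, 130, 132, 127, 130, 120, 143, 144, 141, 143, 143, 140, 122, 98, 77]
220 [55, 56, 59, 57, 56, 57, 58, 58, 75, 129, 131, 129, 130, 129, 101, 68, 57, 60, 58, 63, 64, 58, 65, 63]
240 [61, 60, 61, 61, 61, 60, 67, 65, 78, 130, 130, 132, 126, 128, 94, 69, 65, 62, 61, 66, 67, 67, 67, 69]
250 [65, 59, 62, 67, 63, 65, 64, 69, 80, 133, 132, 130, 127, 131, 93, 74, 71, 70, 68, 69, 69, 70, 73, 69]
```

```bash
python3 - <<'E'
from h import *
c=load('w1');w=cloud(c);st=read_state();p=(w-st['eef_pos'])@st['tool_rot']
for x0 in(-6,-3,0,3,6,9):
  for z0 in(-30,-25,-20,-15):
    m=(abs(p[...,0]-x0)<1.5)&(abs(p[...,2]-z0)<2.5)&(abs(p[...,1])<70)
    y=p[m][:,1]
    if (y<0).any() and (y>0).any(): print(x0,z0,y[y<0].max().round(2),y[y>0].min().round(2),((y[y<0].max()+y[y>0].min())/2).round(2),y.min().round(1),y.max().round(1))
# finger silhouette columns by depth
z=c['range_z']
for v in range(246,300,6):
    m=np.where((z[v]>0)&(z[v]<230))[0]; L=m[m<258];r=m[m>258]
    if len(L) and len(r):print(v,L.max(),r.min(),(L.max()+r.min())/2,z[v,L.max()].round(0),z[v,r.min()].round(0))
E
```

```text
-6 -30 -43.66 41.17 -1.24 -44.3 42.0
-6 -25 -43.5 40.92 -1.29 -44.3 41.9
-6 -20 -43.58 41.27 -1.15 -44.1 41.9
-6 -15 -43.65 41.13 -1.26 -44.3 41.8
-3 -30 -43.62 40.93 -1.34 -44.2 41.9
-3 -25 -43.46 41.33 -1.07 -44.2 41.9
-3 -20 -43.54 41.2 -1.17 -44.1 41.9
-3 -15 -43.5 41.15 -1.18 -44.3 41.9
0 -30 -43.34 41.3 -1.02 -44.2 42.0
0 -25 -43.46 41.28 -1.09 -44.3 42.0
0 -20 -43.37 41.13 -1.12 -44.1 41.9
0 -15 -43.61 41.3 -1.15 -44.1 41.8
3 -30 -43.47 41.19 -1.14 -44.5 42.1
3 -25 -43.48 40.93 -1.27 -44.1 41.8
3 -20 -43.46 41.26 -1.1 -44.2 41.8
3 -15 -43.62 41.3 -1.16 -44.1 41.8
6 -30 -43.41 41.22 -1.1 -57.8 55.8
6 -25 -43.59 41.37 -1.11 -57.8 55.4
6 -20 -43.51 41.35 -1.08 -56.4 53.8
6 -15 -43.5 41.3 -1.1 -44.2 41.9
9 -30 -43.44 41.24 -1.1 -50.7 48.3
9 -25 -43.52 40.99 -1.26 -50.4 48.2
9 -20 -43.53 41.15 -1.19 -50.8 48.2
9 -15 -43.29 41.42 -0.94 -49.1 48.2
252 169 348 258.5 146.0 146.0
258 170 347 258.5 148.0 148.0
264 170 347 258.5 148.0 148.0
270 171 346 258.5 148.0 149.0
276 171 346 258.5 150.0 149.0
282 171 346 258.5 149.0 149.0
288 170 347 258.5 146.0 149.0
294 167 350 258.5 143.0 143.0
```

```bash
python3 - <<'E'
from h import *
# bar's upper end from wrist image
c=load('w1');g=cv2.cvtColor(c['image'],cv2.COLOR_BGR2GRAY).astype(int)
print('rows',[(v,int(g[v,259:264].mean())) for v in range(254,266)])
w=cloud(c);print([(v,w[v,261].round(1).tolist()) for v in (250,254,257,258,259,260,261,262)])
Yc=np.radians(11)
movep((378.3,-290,165),R(Yc)); print(read_state()['time'],read_state()['eef_pos'].round(1))
movel((378.3,-290,95)); s=read_state();print(s['eef_pos'].round(1))
clamp();s=read_state();print(s['time'],s['finger_gap'],s['gripper_force'],s['eef_pos'].round(2))
E
```

```text
rows [(254, 130), (255, 130), (256, 129), (257, 131), (258, 131), (259, 132), (260, 118), (261, 98), (262, 92), (263, 91), (264, 93), (265, 93)]
[(250, [592.8, -308.1, 128.8]), (254, [591.6, -313.9, 128.9]), (257, [590.8, -317.8, 129.7]), (258, [590.5, -319.2, 129.8]), (259, [590.2, -320.4, 130.3]), (260, [590.0, -321.5, 130.9]), (261, [573.9, -403.1, 0.9]), (262, [573.4, -405.5, 0.4])]
3.5417 [ 379.6 -290.   165.5]
[ 378.9 -290.    95.5]
4.625 43.08793898678059 59.25737679004669 [ 378.68 -290.33   95.78]
```

```bash
cat >> h.py <<'E'
YR=np.radians(78.15); SL=0.0905
def railpt(x,z=0,y=0):
    """world point for rail frame x,y,z (mm)"""
    Rr=R(YR,SL) # columns: x downhill, y=-rail y, z=-rail z
    d=np.array([np.cos(YR),np.sin(YR)]);n=np.array([np.sin(YR),-np.cos(YR)])
    o=np.array([621.,-170.])+34.4*d+1.97*n
    O=np.array([o[0],o[1],117.05-.0904*34.4]); return O+x*Rr[:,0]-y*Rr[:,1]-z*Rr[:,2]
def fine(p,o=None,v=150,n=2):
    p=np.array(p,float);off=np.zeros(3)
    for i in range(n):
        movel(p+off,o,v) if i==0 else movel(p+off,o,40)
        wait(.15);e=p-read_state()['eef_pos'];off+=e
    return off,p-read_state()['eef_pos']
E
python3 - <<'E'
from h import *
h=44.8
movel((378.3,-290,230),None,200);s=read_state();print(s['time'],s['ft_force'].round(1),s['finger_gap'])
o=R(YR,SL);P=railpt(-115,h+66);print(P)
movep(P+[0,0,10],o);print(read_state()['time'])
print(fine(P,o));s=read_state();print(s['time'],s['eef_pos'].round(2),s['ft_force'].round(1),(o.T@s['tool_rot']).round(4).tolist())
c=save('wrist','w2');cv2.imwrite('pics/w2b.png',cv2.resize(c['image'],(800,600)))
w=cloud(c);p=(w-s['eef_pos'])@s['tool_rot']
g=cv2.cvtColor(c['image'],cv2.COLOR_BGR2GRAY).astype(int)
z=c['range_z']
for v in range(0,384,16):
    zc=np.nanmin(np.where(z[v,245:275]>0,z[v,245:275],9e9)); m=np.where(abs(z[v,235:285]-zc)<6)[0]+235
    print(v,zc,m.min(),m.max(),p[v,m][:,1].min().round(2),p[v,m][:,1].max().round(2),p[v,m].mean(0).round(1))
E
```

```text
5.45 [-0.9  1.4 -9.2] 43.15174962127418
[ 608.52975102 -239.02593827  234.6801089 ]
6.3917
(array([ 0.0002193 , -0.00761714, -0.05885605]), array([-0.10704299, -0.26337007,  0.34007957]))
7.1917 [ 608.64 -238.76  234.34] [-0.7  0.1 -8.3] [[1.0, -0.0, -0.0], [0.0, 1.0, 0.0], [0.0, -0.0, 1.0]]
0 220.95749 254 264 -4.32 2.99 [139.8  -0.7 111.6]
16 224.63753 254 263 -4.38 2.27 [129.4  -1.  111.4]
32 228.20018 254 263 -4.42 2.3 [118.8  -1.1 111.5]
48 231.71445 254 263 -4.5 2.36 [107.8  -1.1 111.4]
64 234.59476 254 263 -4.54 2.4 [ 96.5  -1.1 111.2]
80 238.77151 254 263 -4.63 2.45 [ 84.9  -1.1 111.4]
96 242.6167 254 263 -4.71 2.48 [ 72.9  -1.1 111.3]
112 246.79533 254 263 -4.74 2.54 [ 60.4  -1.1 111.5]
128 250.54332 254 263 -4.81 2.59 [ 47.6  -1.1 111.2]
144 130.51892 251 266 -4.3 2.16 [ 57.3  -1.1 -12.1]
160 114.30149 250 267 -4.28 2.15 [ 54.5  -1.1 -30. ]
176 116.568794 235 284 -9.98 8.75 [ 48.3  -0.7 -30.2]
192 119.11674 235 284 -10.33 8.93 [ 41.5  -0.6 -29.5]
208 121.44375 235 284 -10.4 9.13 [ 34.3  -0.7 -28.6]
224 123.25812 235 284 -10.68 9.23 [ 27.8  -0.5 -29.8]
240 125.84347 235 284 -10.82 9.4 [ 20.5  -0.5 -29.8]
256 127.76203 235 284 -11.0 9.61 [ 13.1  -0.7 -29.9]
272 130.73137 235 284 -11.11 9.73 [  5.2  -0.6 -29.9]
288 132.60092 235 284 -11.46 10.08 [ -3.   -0.7 -29.9]
304 136.01642 235 284 -11.54 10.11 [-12.3  -0.6 -28.9]
320 138.63344 235 284 -11.8 10.46 [-20.2  -0.4 -29.9]
336 141.95901 235 284 -12.03 10.65 [-29.8  -0.7 -29.6]
352 85.61082 235 284 -7.75 6.25 [  9.4  -0.8 -75.3]
368 80.050644 235 284 -7.29 5.63 [ 10.5  -0.8 -81.5]
```

View pics/w2b.png

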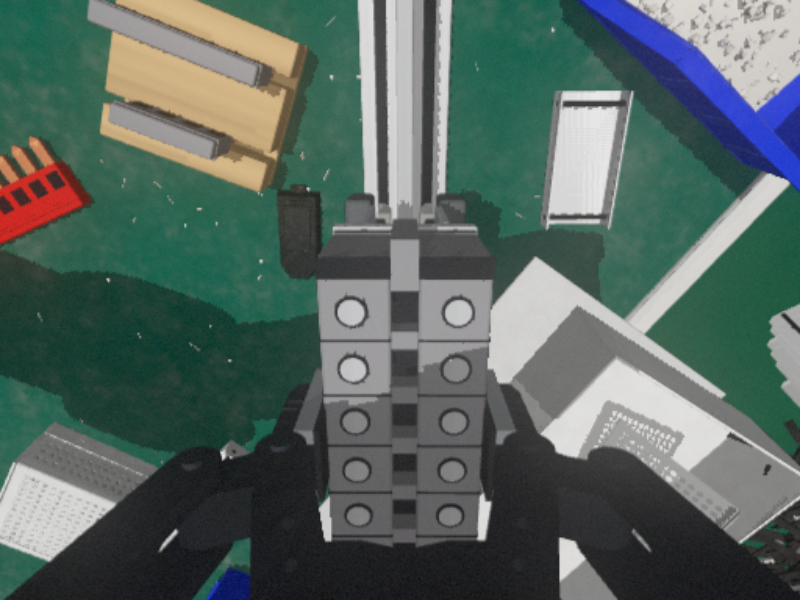

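The view shows the bar centred on the carrier's slot and the fingers (all at column 258.5 of 512). I lower it now.

```bash
python3 - <<'E'
from h import *
h=44.8;o=R(YR,SL)
print(movel(railpt(-115,h+12),o,80,guard=15),read_state()['ft_force'].round(1));wait(.2)
print(movel(railpt(-115,h-4),o,20,guard=5));s=read_state();print(s['time'],s['ft_force'].round(1),s['eef_pos'].round(2),((s['eef_pos']-railpt(-115,h))@o).round(2),s['finger_gap'])
c=save('wrist','w3');z=c['range_z']
cv2.imwrite('pics/w3b.png',cv2.resize(c['image'],(800,600)))
E
```

```text
False [-0.2  0.  -8. ]
True
8.9167 [-1.3  0.8  8.4] [ 607.21 -244.91  167.22] [ 0.09 -0.08  1.73] 42.97072397698223
```

View pics/w3b.png

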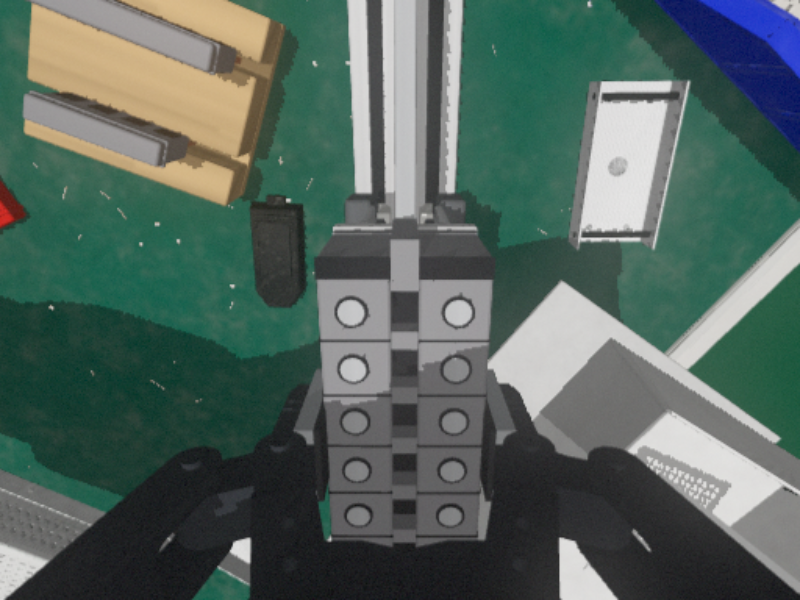

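The carrier is seated: the contact height fits, and the rail is centred under it. I release it.

```bash
python3 - <<'E'
from h import *
open_gripper();s=read_state();print(s['time'],s['finger_gap'],s['ft_force'].round(1))
wait(2.0)
c=save('wrist','w4');wait(1.0);c2=save('top','t2');print(read_state()['time'])
cv2.imwrite('pics/w4b.png',np.hstack([cv2.resize(c['image'],(400,300)),cv2.resize(c2['image'][80:320,130:450],(400,300))]))
E
```

```text
9.4583 84.99410041812231 [0.2 1.  1.5]
12.5583
```

View pics/w4b.png

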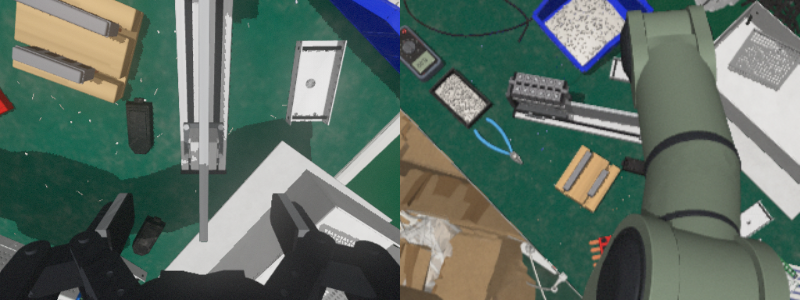

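The carrier stands against the stop (right half, about (540,88)). The combs are untouched. The grooves are 50 mm apart, so fully open fingers would hit the short comb. I will therefore grip the long comb near its end, past the end of the short one. First I measure from a hover.

```bash
python3 - <<'E'
from h import *
c=load('w1')  # finger extents, from the first wrist picture (TCP 616.62,-186.2,339.82)
o=R(np.radians(78.2));p=((cloud(c)-[616.62,-186.2,339.82])@o).reshape(-1,3);f=p[(abs(p[:,1]+1.15)<60)&(abs(p[:,1]+1.15)>40)&(p[:,2]>-60)&(p[:,2]<20)&(abs(p[:,0])<30)]
for z in range(-50,10,5):
    q=f[abs(f[:,2]-z)<2.5]
    if len(q)>3:print(z,len(q),'x',q[:,0].min().round(1),q[:,0].max().round(1))
s=read_state();movel(s['eef_pos']-60*s['tool_rot'][:,2],None,200)
yc=np.radians(147.2);o=R(yc);P=np.array([506.3,-99.3,160])-42*np.array([np.cos(yc),np.sin(yc),0])
movep(P,o);wait(.2);s=read_state();print(s['time'],s['eef_pos'].round(2),P.round(2))
c=save('wrist','w5');w=cloud(c);p=(w-s['eef_pos'])@s['tool_rot'];cv2.imwrite('pics/w5b.png',cv2.resize(c['image'],(800,600)))
m=((w[...,2]>61)&(w[...,2]<75)&(abs(p[...,1])<75)&(p[...,0]>-40)&(p[...,0]<120)).astype(np.uint8)
n,L,st,_=cv2.connectedComponentsWithStats(m)
for i in range(1,n):
    if st[i,4]>60:
        q=p[L==i];print(st[i],'z',np.median(w[L==i][:,2]).round(2),cv2.minAreaRect(q[:,:2].astype(np.float32)),'x',q[:,0].min().round(1),q[:,0].max().round(1),'y',q[:,1].min().round(1),q[:,1].max().round(1))
E
```

```text
-50 945 x -3.3 11.7
-45 881 x -11.5 11.5
-40 890 x -12.0 11.4
-35 761 x -12.1 11.6
-30 716 x -12.2 11.2
-25 625 x -11.9 11.5
-20 488 x -12.3 11.2
-15 200 x -11.9 10.3
14.1 [ 541.95 -122.4   160.08] [ 541.6  -122.05  160.  ]
[ 249   73   19  123 2126] z 68.16 ((43.70599365234375, -1.656156063079834), (94.52932739257812, 13.62916088104248), 0.12251563370227814) x -3.5 91.0 y -8.4 5.2
[ 183   97   23   82 1455] z 68.12 ((42.17473602294922, -51.0388298034668), (13.378950119018555, 63.9686279296875), 89.42378234863281) x 10.2 74.1 y -58.0 -44.6
```

View pics/w5b.png

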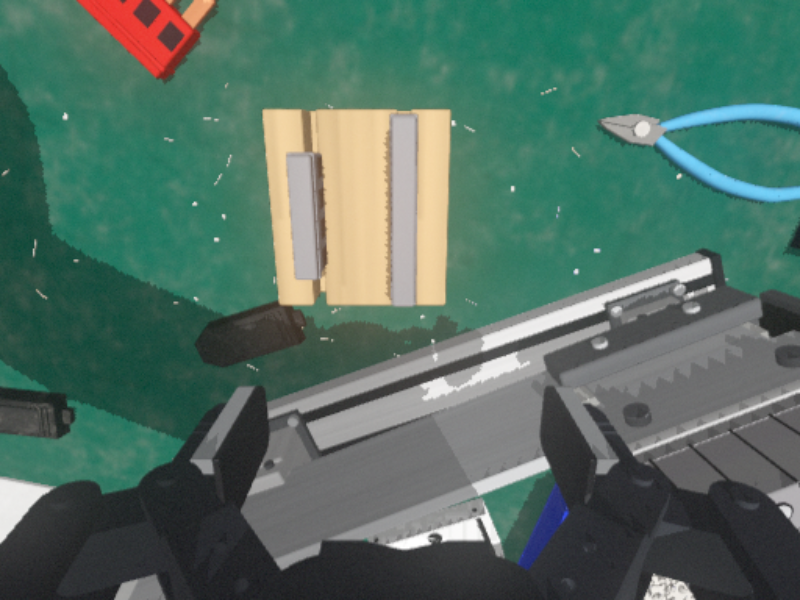

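The view shows the long comb at (403,208) and the short comb at (305,215). The fingertips clear the carrier. I grip 4 mm further back, so the fingers pass the end of the short comb.

```bash
python3 - <<'E'
from h import *
yc=np.radians(147.2);o=R(yc+np.radians(.1))
b=np.array([541.95,-122.4,0])-4*o[:,0]-0.5*o[:,1]
print(fine(b+[0,0,90],o,n=2))
print(movel(b+[0,0,48],o,60,guard=8));wait(.2);s=read_state();print(s['eef_pos'].round(2),(b+[0,0,48]).round(2),s['ft_force'].round(1))
if s['eef_pos'][2]<50:
    clamp();s=read_state();print(s['time'],s['finger_gap'],s['gripper_force'],s['eef_pos'].round(2),s['ft_force'].round(1))
    movel(s['eef_pos']+[0,0,60],None,100);wait(.1)
    s=read_state();c=save('wrist','w6');w=cloud(c);p=(w-s['eef_pos'])@s['tool_rot']
    print(s['time'],s['eef_pos'].round(2),s['finger_gap'],s['ft_force'].round(1))
    m=(p[...,2]>-40)&(p[...,2]<-10)&(abs(p[...,1]+1.1)<12)&(p[...,0]>13)
    q=p[m];print(m.sum(),cv2.minAreaRect(q[:,:2].astype(np.float32)),q[:,0].max())
    for x in range(15,100,10):
        k=q[abs(q[:,0]-x)<3]
        if len(k):print(x,np.median(k[:,2]).round(2),((k[:,1].min()+k[:,1].max())/2).round(2))
    cv2.imwrite('pics/w6b.png',cv2.resize(c['image'],(800,600)))
E
```

```text
(array([-0.04378661,  0.05572932, -0.09951453]), array([ 0.50531877, -0.0162654 ,  0.92910585]))
False
[ 545.21 -125.09   48.31] [ 545.05 -124.98   48.  ] [ 0.3 -0.1 -0.5]
17.0167 10.63534824153593 58.66160273551941 [ 545.08 -124.98   48.14] [-1.1 -0.3  4.6]
17.8667 [ 544.73 -124.93  107.51] 10.091429425726753 [ 0.5  0.4 -0.4]
6248 ((54.11779022216797, -0.8795633316040039), (82.21263122558594, 13.687780380249023), 0.26444393396377563) 95.22762897995995
15 -20.07 -1.06
25 -19.98 -1.04
35 -20.0 -1.02
45 -19.91 -0.76
55 -19.94 -1.01
65 -19.96 -0.78
75 -19.87 -0.79
85 -19.85 -0.76
95 -19.42 -0.77
```

The comb is held level (top at tool z -20, far end at x = 95). I move it over the carrier, held back 45 mm so that the front slots stay visible.

```bash
cat > slots.py <<'E'
from h import *
def look(fn):
    s=read_state();c=save('wrist',fn);w=cloud(c);p=(w-s['eef_pos'])@s['tool_rot']
    print(s['time'],s['eef_pos'].round(2))
    q=p[(p[...,2]>-40)&(p[...,2]<-10)&(abs(p[...,1]+1.1)<12)&(p[...,0]>13)]
    print('comb end',np.percentile(q[:,0],99.7).round(2),q[:,0].max().round(2),'y',((q[:,1].min()+q[:,1].max())/2).round(2),'ztop',np.median(q[:,2]).round(2))
    t=p[(p[...,0]>100)&(p[...,0]<150)&(abs(abs(p[...,1]+1)-14)<5)&(p[...,2]>0)];h,e=np.histogram(t[:,2],np.arange(10,110,1.));z0=e[h.argmax()]+.5
    top=(abs(p[...,2]-z0)<3.5)&(abs(p[...,1]+1)<28)&(p[...,0]>95)
    k=p[top];z0=np.median(k[:,2]);print('block top z',z0.round(2),'x max',np.percentile(k[:,0],99.8).round(2),'y',np.percentile(k[:,1],.3).round(2),np.percentile(k[:,1],99.7).round(2),cv2.minAreaRect(k[:,:2].astype(np.float32)))
    print('tilt',np.polyfit(k[:,0],k[:,2],1).round(4))
    # slots: rays cast on the top plane; deep pixels
    deep=(p[...,2]>z0+6)
    cam=(c['cam_to_world'][:3,3]-s['eef_pos'])@s['tool_rot'];f=(z0-cam[2])/(p[...,2]-cam[2]);r=cam+f[...,None]*(p-cam)
    xm=k[:,0].max()-3
    m=(deep&(abs(r[...,1]+1)<9)&(r[...,0]<xm)&(r[...,0]>xm-70)).astype(np.uint8)
    n,L,st,_=cv2.connectedComponentsWithStats(m)
    for i in range(1,n):
        if st[i,4]>25:
            g=r[L==i];print('slot',st[i],'x',g[:,0].min().round(1),g[:,0].max().round(1),'y',g[:,1].min().round(1),g[:,1].max().round(1))
    cv2.imwrite('pics/'+fn+'b.png',cv2.resize(c['image'],(800,600)))
E
python3 - <<'E'
from slots import *
o=R(YR,SL);P=railpt(115-48-45,74+14+45)
s=read_state();movel(s['eef_pos']+[0,0,80],None,200)
movep(P+[0,0,40],o);print(read_state()['time']);print(fine(P,o));look('w7')
E
```

```text
19.5333
(array([-0.02309721,  0.00881437, -0.13396986]), array([ 0.3746539, -0.0909245,  0.9110874]))
20.5 [ 636.58 -103.44  243.5 ]
comb end 93.8 93.9 y -0.96 ztop -19.88
block top z 58.78 x max 127.87 y -22.21 21.56 ((111.51659393310547, -0.34272003173828125), (44.15632247924805, 33.03354263305664), 89.67626953125)
tilt [5.60000e-03 5.81324e+01]
slot [254  15  12  19 127] x 110.6 120.0 y -3.7 2.8
```

View pics/w7b.png

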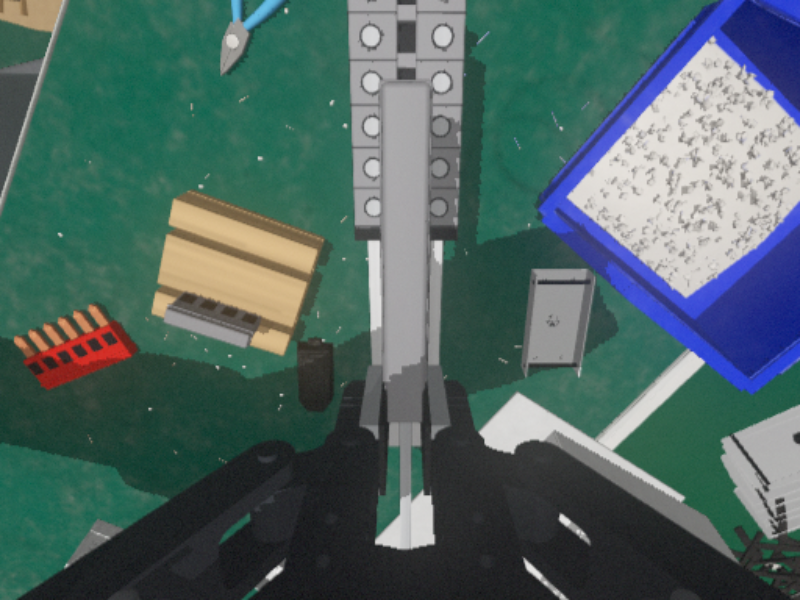

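```bash
python3 - <<'E'
from h import *
E=[]
for i in range(6):
    wait(.08);s=read_state();E.append(np.r_[s['eef_pos'],s['qvel'][:2]])
    c=camera('wrist');w=cloud(c);T=c['cam_to_world']
    pos=np.mean([e[:3] for e in E],0);o=R(YR,SL)
    p=(w-T[:3,3])@o   # camera-relative, tool axes
    comb=p[(p[...,2]>110)&(p[...,2]<135)&(abs(p[...,1])<9)&(p[...,0]>-60)]
    k=p[(abs(p[...,2]-201.7)<4)&(abs(abs(p[...,1]+0)-15)<5)&(p[...,0]<0)]
    ks=np.sort(k[:,0])
    sl=p[(p[...,2]>195)&(p[...,2]<206)&(abs(p[...,1])<2)&(p[...,0]>14)]
    print(E[-1].round(2),'T',T[:3,3].round(2),'comb end',np.sort(comb[:,0])[-5].round(2),'y',((comb[:,1].min()+comb[:,1].max())/2).round(2),'z',np.median(comb[:,2]).round(2),'rear',ks[3].round(2),ks[:3].round(1),np.median(k[:,2]).round(2),'slot ribs',np.unique(sl[:,0].round(1)))
E
```

```text
[ 636.57 -103.42  243.4    -0.      0.  ] T [654.92 -11.05 378.39] comb end 12.23 y 0.12 z 123.08 rear -43.54 [-43.7 -43.6 -43.6] 201.48 slot ribs [23.7 23.8 23.9 24.  24.1 24.2 24.5 24.6 24.7 24.8 25.  25.1 25.2 25.5
 25.7 25.8 26.2 26.3 26.4 26.6 26.7 26.8 26.9 27.2 27.3 27.4 27.5 27.8
 27.9 28.  28.4 28.5 28.6 39.7 39.8 39.9 40.  40.1 40.2 40.3 40.4 40.5
 40.6 40.9 41.  41.1 41.4 41.6 41.7 41.8 41.9 42.  42.1 42.2 42.4 42.5
 42.6 43.  43.1 43.2 43.4 43.5 43.7 43.8 43.9 44.  44.1 44.2 44.3 44.5
 44.6 44.8]
[ 636.55 -103.42  243.34   -0.     -0.  ] T [654.91 -11.06 378.35] comb end 12.26 y 0.1 z 123.09 rear -43.57 [-43.7 -43.7 -43.6] 201.44 slot ribs [23.7 23.8 23.9 24.  24.1 24.5 24.6 24.7 24.8 25.  25.1 25.6 25.7 25.8
 26.1 26.2 26.3 26.7 26.8 26.9 27.2 27.3 27.4 27.8 27.9 28.1 28.4 28.5
 28.6 28.7 29.5 35.5 39.6 39.7 39.8 40.  40.1 40.2 40.3 40.4 40.5 40.7
 40.9 41.  41.1 41.2 41.4 41.5 41.6 41.7 41.8 41.9 42.  42.1 42.2 42.4
 42.5 42.6 42.7 42.9 43.  43.1 43.2 43.3 43.5 43.6 43.7 43.8 44.  44.1
 44.3 44.5 44.6]
[ 636.57 -103.41  243.35    0.      0.  ] T [654.91 -11.06 378.34] c
[... 1331 characters left out ...]
40.9 41.  41.4 41.5 41.6 41.7 41.9 42.  42.2 42.3 42.5 42.6 42.8
 42.9 43.  43.1 43.4 43.5 43.6 43.7 43.8 43.9 44.  44.1 44.2 44.5 44.6
 44.7 44.8 45.9]
[ 636.55 -103.46  243.36    0.      0.  ] T [654.91 -11.06 378.35] comb end 12.25 y 0.09 z 123.08 rear -43.57 [-43.7 -43.6 -43.6] 201.45 slot ribs [23.8 23.9 24.  24.1 24.2 24.5 24.6 24.7 24.8 25.1 25.2 25.3 25.5 25.7
 25.8 26.  26.2 26.3 26.4 26.6 26.7 26.8 26.9 27.2 27.3 27.4 27.8 27.9
 28.  28.1 28.2 28.4 28.5 31.2 37.7 39.6 39.7 39.9 40.  40.1 40.2 40.3
 40.4 40.5 40.6 40.7 40.8 40.9 41.  41.2 41.3 41.4 41.5 41.6 41.9 42.
 42.1 42.2 42.3 42.4 42.5 42.6 42.9 43.  43.1 43.2 43.4 43.5 43.6 43.7
 43.8 43.9 44.  44.1 44.2 44.3 44.4 44.6 44.8]
```

```bash
python3 - <<'E'
from h import *
for fn,o in(('w6',R(np.radians(147.3))),('w7',R(YR,SL))):
    c=load(fn);T=c['cam_to_world'];p=(cloud(c)-T[:3,3])@o
    # bar's top face only, along the middle
    q=p[(p[...,2]>118)&(p[...,2]<128)&(abs(p[...,1])<4)&(p[...,0]>-60)]
    print(fn,T[:3,3].round(2),(o.T@T[:3,:3]).round(4)[0],np.sort(q[:,0])[-8:].round(2),[ (x,np.median(q[abs(q[:,0]-x)<2][:,2]).round(2)) for x in (-60,-30,0,8,11)])
o=R(YR,SL);s=read_state();p0=s['eef_pos'];np.save('p0.npy',p0)
t=p0+o@np.array([44.8,.55,-3]);
print(fine(t,o,80));s=read_state();print(s['time'],((s['eef_pos']-p0)@o).round(2))
E
```

```text
w6 [474.65 -80.9  250.58] [-7.000e-04  9.479e-01  3.185e-01] [12.16 12.23 12.26 12.27 12.28 12.29 12.32 12.32] [(-60, np.float64(122.96)), (-30, np.float64(122.93)), (0, np.float64(122.93)), (8, np.float64(122.91)), (11, np.float64(123.14))]
w7 [654.92 -11.04 378.49] [-7.000e-04  9.475e-01  3.198e-01] [11.56 11.56 11.64 12.08 12.08 12.1  12.13 12.15] [(-60, np.float64(122.77)), (-30, np.float64(122.87)), (0, np.float64(123.0)), (8, np.float64(122.96)), (11, np.float64(123.29))]
(array([9.16797339e-03, 8.33137007e-02, 6.69672181e-05]), array([-0.06058448, -0.5638854 ,  0.00814772]))
22.6083 [45.36  0.49 -3.04]
```

```bash
python3 - <<'E'
from h import *
o=R(YR,SL);p0=np.load('p0.npy')
T=lambda z,x=44.7:p0+o@np.array([x,.55,z])
movel(T(18),o,40);wait(.3);s=read_state();print(((s['eef_pos']-p0)@o).round(2),s['ft_force'].round(1))
r=movel(T(46),o,25,guard=6);s=read_state();print(s['time'],r,((s['eef_pos']-p0)@o).round(2),s['ft_force'].round(1),s['torque'].round(2))
c=save('wrist','w8');cv2.imwrite('pics/w8b.png',cv2.resize(c['image'],(800,600)))
E
```

```text
[44.72  0.6  17.84] [-0.2  0.5 -0.1]
24.5917 True [44.54  0.63 45.  ] [-0.8 -0.   7.9] [-0.01  0.11  0.01]
```

View pics/w8b.png

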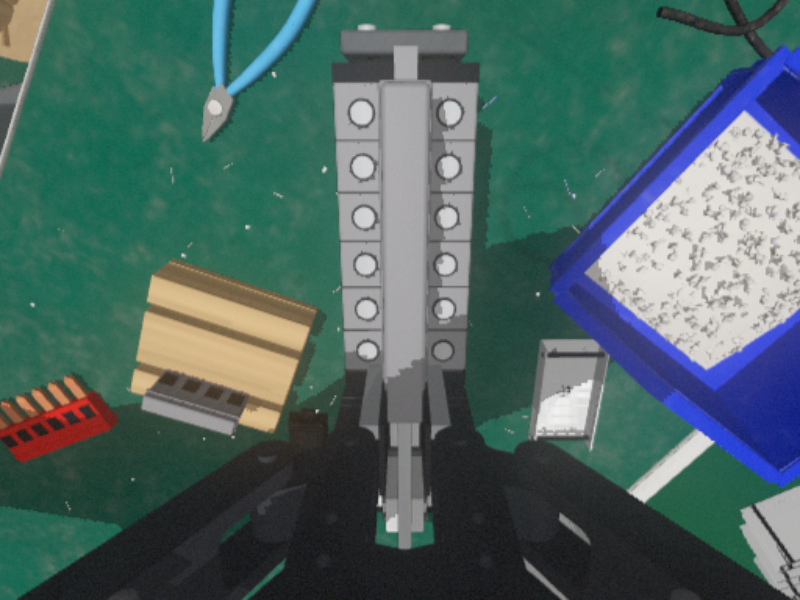

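The bar is down on the block: contact came at 45.0 mm against 44.4 predicted. It is centred between the two rows of screws. I release, retreat and check.

```bash
python3 - <<'E'
from h import *
o=R(YR,SL)
open_gripper();wait(.2);s=read_state();print(s['time'],s['finger_gap'],s['ft_force'].round(1))
movel(s['eef_pos']-100*o[:,2],o,120);wait(.3)
c=camera('wrist');T=c['cam_to_world'];p=(cloud(c)-T[:3,3])@o
z=p[...,2];q=p[(abs(p[...,1])<30)&(abs(p[...,0]+20)<90)]
h,e=np.histogram(q[:,2],np.arange(150,340,1.));i=np.argsort(h)[::-1][:8];print([(e[j],int(h[j])) for j in i])
zt=[x for x in q[:,2]]
bar=q[(q[:,2]<243)&(q[:,2]>200)&(abs(q[:,1])<9)]
zb=np.median(bar[:,2]);blk=q[(abs(q[:,2]-zb-34)<6)&(abs(q[:,1])>9)&(abs(q[:,1])<24)]
print('bar',zb,np.polyfit(bar[:,0],bar[:,2],1).round(4),bar[:,0].min().round(1),bar[:,0].max().round(1),'y',np.percentile(bar[:,1],[1,99]).round(1))
print('blk',np.median(blk[:,2]),np.polyfit(blk[:,0],blk[:,2],1).round(4),blk[:,0].min().round(1),blk[:,0].max().round(1),'y',np.percentile(blk[:,1],[1,99]).round(1))
cv2.imwrite('pics/w9b.png',cv2.resize(c['image'],(800,600)));s=read_state();print(s['time'],s['ft_force'].round(1))
E
```

```text
25.5583 85.42692707340186 [ 0.2  0.6 -1. ]
[(np.float64(255.0), 2327), (np.float64(254.0), 1342), (np.float64(221.0), 1139), (np.float64(256.0), 931), (np.float64(222.0), 577), (np.float64(220.0), 337), (np.float64(289.0), 242), (np.float64(253.0), 171)]
bar 221.72187054833984 [2.400000e-03 2.222869e+02] -82.7 12.1 y [-6.   7.2]
blk 255.34278085502044 [-4.000000e-04  2.553431e+02] -88.0 20.1 y [-21.1  22.4]
26.8917 [-0.1 -0.1 -1.8]
```

View pics/w9b.png

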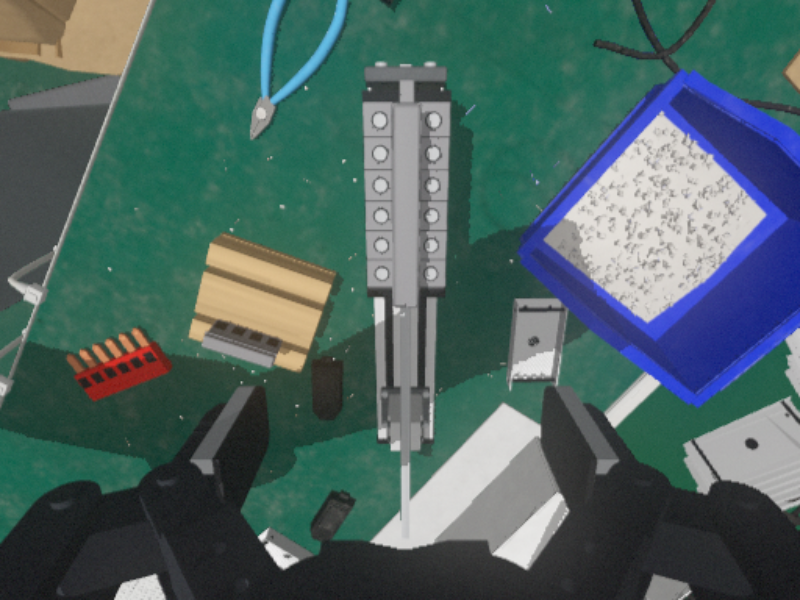

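The bar top is 33.6 mm above the block, so the comb is fully down, square and centred. The carrier is at the stop, and the short comb and bystanders are in place.

```bash
python3 -c "
from workcell import *
print(finish_job())"
```

```text
the job is handed in; nothing more can be done
None
```

I handed the job in at about 27 s of the 64 s allowed, but the hand-in call returned no verdict. The last picture shows the carrier resting at the stop, the long comb fully down in its terminal block, the short comb and bystanders undisturbed, and the gripper open and clear.

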